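# Pack the last specimen jar and latch the transport case

### The job

Set the specimen jar that is standing on the bench gently down upright in the free cell of the transport case, without dropping it, and close the lid fully. Then hook the latch's claw over the keeper on the lid and swing the lever down over centre until it lies flat against the case. Leave the other jars standing in their cells and the other things on the bench where they are.

Things in the scene. Friction and masses are not known exactly. Their poses are not given: they have to be found in the camera images.
- case: fixed grey-white transport case, black foam inside, 229 (own y) x 96 (own x) mm; rim 78 mm high, 118 with the lid shut. Origin: centre of the underside, z up. Front (own -x) carries the latch at its middle; lid hinges on the back (+x) edge. One row of three cells along own y, 63 mm square, centres 67 mm apart, inner floor 16 mm above the bench, walls between them 44 mm high
- jar_center (a point): the specimen jar to pack, standing on the bench, outside the case: centre, half-way up. Round, 92 mm tall, 0.11 kg (may vary); slightly tapered body 45 to 49 mm across with a label, white screw cap 52 mm across, the top 18 mm
- free_cell (a point): centre of the inner floor of the free cell (a thin grey pad lies there)
- packed_a_center (a point): one of the two like jars already in the case, standing in its cell: centre, half-way up. Which cells are filled varies
- packed_b_center (a point): the other like jar already in the case: centre, half-way up
- lid (a joint): lid angle, rad: 0 shut, positive open (starts leaning back, about 2.0 to 2.2; stop at 2.3). A stiff hinge (about 0.22 N m): it stays where it is left and must be pushed all the way shut. Lid is a shell 96 mm from hinge to front edge, 229 mm long, 40 mm high, 0.25 kg
- lid_hinge (a point): middle of the lid's hinge line, at the back edge of the rim; the line runs along the case's own y
- lever (a joint): lever angle, rad: 0 hanging flat on the case front (closed), grows out and up, 1.57 straight out, stop 2.4. Starts 1.8 to 2.2, stays where left (0.07 N m). Steel plate 30 wide, reaching 60 mm from its pivot; outer face (upper when out) 9 mm off the line through the pivot. With the claw hooked it resists by a few N until about 0.5 rad (centre), then springs shut
- lever_pivot (a point): the lever's pivot: 16 mm in front of the case front, 60 mm above the bench, on an axis along the case's own y
- lever_tip (a point): outer face of the lever near its free end, 55 mm from the pivot; gives where the lever is
- claw (a joint): claw angle against the lever, rad: starts at its stop -2.6 (folded out towards the lever's end), about 0.1 when latched. Steel bail: two rods 38 mm apart, 51.5 mm long, and a cross bar, pivoted on the lever 20 mm from the lever's pivot; springs lengthwise (to 8 mm, 8 N per mm). Turns freely: with the lever out it falls outward, or, once past upright, inward against the lid
- claw_bar (a point): middle of the claw's cross bar (5 mm thick, 38 mm long, along the case's own y), at the start out over the lever, up to 118 mm above the bench. It has to lie behind the keeper's lip; it clears the lip only while the lever stands higher than about 1.6 rad
- keeper (a point): seat of the claw bar's centre. Moves with the lid; with the lid shut x points into the case, z up. The keeper is a steel ledge 26 mm wide on the middle of the lid's front, 13 mm deep, with an upturned lip 6 high and 3 thick at its outer edge; the bar goes in from above over the lip, into the 8 mm gap between lip and lid, 17 mm above the lid's lower edge
- carousel: bystander: black sample carousel, 170 mm disc with tubes and a central handle, 120 mm high
- tube_rack: bystander: white rack of capped tubes, 75 x 200 x 85 mm
- reagent: bystander: amber reagent bottle, 64 mm across, 135 mm high
- wash_bottle: bystander: white wash bottle with a spout, 68 mm across, 200 mm high
- pipette: bystander: grey hand pipette lying on the bench, 235 mm long
- scanner: bystander: hand scanner lying on the bench, 145 mm long

How it is judged:
On the way, in this order (a step that is already met when the one before it is completed fails the run):
1. the jar stands upright in the free cell, let go (horizontal distance between jar_center and free_cell below 0.014 m and z of jar_center in the frame of free_cell below 0.051 m and angle between jar_center's own z axis and vertical below 0.15 rad and contact force between the fingers and jar below 0.1 N), for 0.2 s.
2. the lid is shut (value of joint lid below 0.05 rad), for 0.1 s.
3. the claw's bar is over the keeper, behind its lip (value of joint lid below 0.05 rad and x of claw_bar in the frame of keeper above -0.0035 m and z of claw_bar in the frame of keeper between -0.004 and 0.022 m), for 0.1 s.
At the end, for the whole second after the job is handed in: Lever flat against the case (within 0.12 rad), lid shut (0.03 rad), claw bar seated behind the keeper's lip (within 4 mm in height). The jar stands upright (0.15 rad) on the floor of the free cell; the other two jars stand upright in their own cells (moved less than 25 mm) (value of joint lever below 0.12 rad and value of joint lid below 0.03 rad and x of claw_bar in the frame of keeper above -0.0035 m and z of claw_bar in the frame of keeper between -0.004 and 0.004 m and horizontal distance between jar_center and free_cell below 0.014 m and z of jar_center in the frame of free_cell below 0.051 m and angle between each of jar_center, packed_a_center, packed_b_center's own z axis and vertical below 0.15 rad and distance of each of packed_a_center, packed_b_center from where it was at the start of the episode below 0.025 m and velocity of joint lever below 0.1 rad/s); the robot touches nothing.
It fails at once if the jar is dropped (falls freely by more than about 25 mm) (linear speed of jar above 0.7 m/s and contact force between the fingers and jar below 0.05 N).
It fails at once if a bystander is pushed more than 40 mm (distance of any of carousel, tube_rack, reagent, wash_bottle, pipette, scanner from where it was at the start of the episode above 0.04 m).
It also fails if it takes over 59 s, if anything falls off the work surface, if the arm or the gripper's body presses on something with over 40 N, if the wrist force passes 120 N, or if a joint passes its speed limit or range.

### The arm

A 7-joint arm with a two-finger parallel gripper is mounted at the origin on the work surface. World frame = base frame: x ahead of the robot, y to its left, z up, the work surface at z = 0. Lengths are in m, angles in rad, forces in N, time in s.
With the tool pointing down it reaches from about 0.35 to 0.9 m from the base axis. Payload 8.1 kg.
Tool frame: the origin (TCP) lies at the very end of the fingers, on their centre line; the grasp point (between the pads) lies 19 mm behind it; z points along the fingers, y is the line along which they close (so a half turn about z gives the same grasp; the last joint's range is limited). The gripper opens to 92 mm and grips with 3 to 60 N. Pads are 19 mm wide; open, the fingers measure 130 mm over their backs; the gripper's body (75 mm by 190 mm) begins 47 mm behind the grasp point.
Start: joints at [1.044, 0.434, 0.025, 1.573, -0.012, 1.134, -0.075], TCP at [0.257, -0.57, 0.227] pointing down, gripper open.
Joint ranges: [-2.62, 2.62], [-0.44, 2.09], [-1.27, 1.32], [0.08, 2.57], [-1.32, 4.46], [0.12, 2], [-2.74, 2.74]. Speed limits (rad/s): [2.22, 2.22, 3.01, 3.01, 3.14, 3.14, 3.14].

### API

Orientations are given as a rotation vector (axis times angle).
In Python, from cell import arm gives the robot as it stands.
- The arm moves only by the tool jog_arm, never from a script. Its argument "rows" is a list of rows, each a list of 3 entries, a list of its own where there are three numbers: the shift along the world's x, y, z in cm, then the turn, a rotation vector about the world's x, y, z in degrees, then the opening, from 0 (shut) to 1 (fully open). A call has 1 to 8 rows; each row is the pose to reach, as a shift and turn from the pose commanded when the call began; what a row does not reach only later rows make up. A row lasts 1/8 s, in which the tool goes at most 62.5 mm and 10.7 degrees, less where a joint would pass 70% of its speed; a pose out of reach is approached as far as the arm can. A call with a gripper value outside its range is refused whole. The fingers move at their own pace and stop on an object; "newtons" is the grip in N (left out, the last holds). Time passes only in rows, so rows that repeat a pose let the fingers close. It gives the time, the measured TCP pose, the force, the opening and the grip force at its end, in the units of the state.
- arm.observe(): the state, without advancing time (a new reading comes with each control period).
- arm.get_image(name): name is "scene" or "top"; returns a dict with "img" (420x560x3 uint8, red, green, blue), "depth" (420x560 float32, m along the optical axis (not along the pixel's ray), 0 where there is no reading), "fx", "fy", "cx", "cy" (pixels), "dist_coeffs" ([k1, k2, p1, p2, k3] as OpenCV has them; the pictures are not rectified), "rvec" (rotation vector, rad) and "tvec" (3), from world to camera coordinates, as OpenCV has them. Camera axes: x right, y down, z forward; pixel columns grow to the right and rows downward; lengths in m; the calibration is good to about 2 mm. A picture is of the moment at which its call begins.
- arm.sign_off(): hands the job in; it is judged then, once.
The state is a dict: "clock": time; "joints": joint angles; "dq": joint speeds; "joint_efforts": joint torques, N m; "position": TCP position; "ee_rot": TCP orientation; "force": force on the tool from outside, world axes, zero at the start; "ft_torque": the same for the moment, N m; "width": opening from 0.0 (shut) to 1.0 (fully open); "gripper_force": force on a finger pad.
Only numpy, scipy, OpenCV 4.12 (cv2) and the standard library are available. Lean on these libraries where they do the work, as an engineer would, in place of code of your own. Each camera call takes 0.05 s, during which the arm holds its last target. There are 200 camera calls.

## Working session

There is one attempt and no reset: what is moved stays moved. The work goes in short steps, Python scripts to look and compute and a tool call to move; the robot and the scene stay as the last step left them, time stands still between calls to the robot, and variables do not carry over. Pictures are saved under pics/ and viewed, at most 10 in all, crops included, and the job is handed in when it is done.

Besides the shell and the picture viewer there is one more tool, called as name(argument=value, ...) on one line, values as JSON. jog_arm: Moves the arm, as the interface text tells. Its arguments: {"type":"object","properties":{"rows":{"type":"array","items":{"type":"array"}},"newtons":{"type":"number"}},"required":["rows"]}

```bash
mkdir -p pics; cat > h.py <<'E'
import numpy as np, cv2
from cell import arm
def grab(n,f=None):
    d=arm.get_image(n)
    np.savez('/tmp/%s.npz'%n,**d)
    if f: cv2.imwrite('pics/'+f,cv2.cvtColor(d['img'],cv2.COLOR_RGB2BGR))
    return d
def load(n): return dict(np.load('/tmp/%s.npz'%n))
def cloud(d):
    H,W=d['depth'].shape
    K=np.array([[d['fx'],0,d['cx']],[0,d['fy'],d['cy']],[0,0,1.]])
    u,v=np.meshgrid(np.arange(W),np.arange(H))
    p=cv2.undistortPoints(np.stack([u,v],-1).reshape(-1,1,2).astype(float),K,np.array(d['dist_coeffs'],float)).reshape(H,W,2)
    z=d['depth'].astype(float)
    P=np.dstack([p*z[...,None],z])
    R=cv2.Rodrigues(np.array(d['rvec'],float))[0]
    return (P-np.array(d['tvec']).reshape(3))@R
def proj(d,X):
    K=np.array([[d['fx'],0,d['cx']],[0,d['fy'],d['cy']],[0,0,1.]])
    return cv2.projectPoints(np.array(X,float).reshape(-1,1,3),np.array(d['rvec'],float),np.array(d['tvec'],float),K,np.array(d['dist_coeffs'],float))[0].reshape(-1,2)
E
python3 - <<'E'
from h import *
a=grab('scene','s0.png');b=grab('top','t0.png')
for d in(a,b):
    R=cv2.Rodrigues(d['rvec'])[0];print((-R.T@d['tvec'].reshape(3)).round(3),R[2].round(2),d['fx'])
print(arm.observe())
E
```

```text
[1.404 0.205 0.795] [-0.75 -0.19 -0.63] 381.6431445629942
[0.406 0.019 1.155] [ 0.17  0.   -0.99] 404.045873367006
{'clock': 0.1, 'joints': array([ 1.04444208,  0.43517459,  0.02498262,  1.57399953, -0.01162405,
        1.13401322, -0.07508462]), 'dq': array([-0.00107967, -0.00285777, -0.00188198, -0.00218064, -0.00026461,
        0.0001844 ,  0.00086099]), 'joint_efforts': array([ 2.63620961e-03, -6.69132757e+01,  9.87947993e-01, -3.15145290e+01,
       -6.05619955e-02,  3.73419200e-02, -6.31855050e-05]), 'position': array([ 0.25675453, -0.56931866,  0.22601288]), 'ee_rot': array([-3.07000626e+00, -6.60259481e-01,  6.52197161e-04]), 'force': array([-0.63915999,  0.37287415,  0.40066778]), 'ft_torque': array([-0.0326837 ,  0.05182589, -0.00951891]), 'gripper_force': 0.0, 'width': 1.004332463387283}
```

View pics/s0.png

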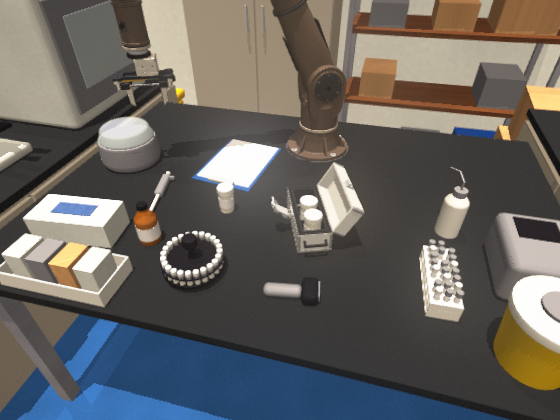

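View pics/t0.png

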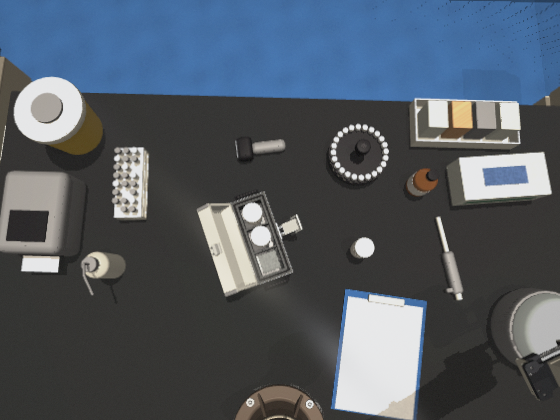

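The scene picture shows the jar at (227,198) and the open case at (310,220). In the top view the jar is at (363,248), the packed caps at (252,212) and (260,236), and the free cell at (268,261). The lever is out at (290,226), and the lid leans to the left.

```bash
python3 - <<'E'
from h import *
d=load('top');P=cloud(d);I=d['img']
c=I[180:310,185:315];cv2.imwrite('pics/t0c.png',cv2.cvtColor(cv2.resize(c,None,fx=4.6,fy=4.6,interpolation=cv2.INTER_CUBIC),cv2.COLOR_RGB2BGR))
def circ(x0,x1,y0,y1,zl,zh):
    s=P[y0:y1,x0:x1].reshape(-1,3);s=s[(s[:,2]>zl)&(s[:,2]<zh)]
    (c,r)=cv2.minEnclosingCircle(s[:,:2].astype(np.float32));return np.round(c,4),round(r,4),np.median(s[:,2]).round(4),len(s)
print('jar',circ(345,385,230,268,.085,.1))
print('A',circ(238,264,199,225,.098,.118));print('B',circ(246,273,223,250,.098,.118))
for v,u in[(261,268),(226,290),(226,296),(222,297)]:print(u,v,P[v,u].round(3))
s=P[185:300,225:300].reshape(-1,3);m=(s[:,2]>.07)&(s[:,2]<.085);r=cv2.minAreaRect(s[m][:,:2].astype(np.float32));print('rim',r,cv2.boxPoints(r).round(3))
E
```

```text
jar (array([ 0.493 , -0.2118]), 0.0271, np.float64(0.0931), 321)
A (array([0.5733, 0.0869]), 0.0266, np.float64(0.1081), 313)
B (array([0.512 , 0.0623]), 0.0266, np.float64(0.1083), 319)
268 261 [0.452 0.042 0.016]
290 226 [ 0.543 -0.015  0.086]
296 226 [ 0.543 -0.031  0.091]
297 222 [ 0.553 -0.033  0.097]
rim ((0.5125395059585571, 0.06374356895685196), (0.2300262749195099, 0.18596097826957703), 21.16330337524414) [[ 0.372  0.109]
 [ 0.439 -0.064]
 [ 0.653  0.019]
 [ 0.586  0.192]]
```

View pics/t0c.png

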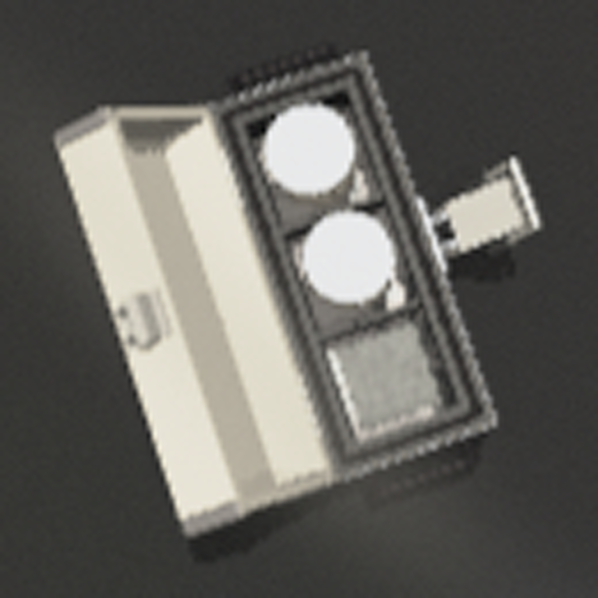

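The crop shows the rim corners at about (365,55), (495,420), (335,475) and (215,105) in crop pixels. The lever plate runs from (440,235) to (530,190), and the keeper is at (143,320).

```bash
cat >> h.py <<'E'
def ray(d,uv,z):
    K=np.array([[d['fx'],0,d['cx']],[0,d['fy'],d['cy']],[0,0,1.]])
    p=cv2.undistortPoints(np.array(uv,float).reshape(-1,1,2),K,np.array(d['dist_coeffs'],float)).reshape(-1,2)
    R=cv2.Rodrigues(np.array(d['rvec'],float))[0];C=-R.T@np.array(d['tvec']).reshape(3)
    D=np.c_[p,np.ones(len(p))]@R
    return C+D*((z-C[2])/D[:,2])[:,None]
E
python3 - <<'E'
from h import *
d=load('top')
c=np.array([[365,55],[495,420],[335,475],[215,105]])/4.6+[184.6,179.6]
X=ray(d,c,.078);print(X.round(4));ctr=X.mean(0)
r=cv2.minAreaRect(X[:,:2].astype(np.float32));print(r)
e1=X[0]-X[1];e2=X[3]-X[2];print(np.degrees(np.arctan2(e1[1],e1[0])),np.degrees(np.arctan2(e2[1],e2[0])),np.linalg.norm(e1),np.linalg.norm(e2))
print('pad',ray(d,np.array([[388,380]])/4.6+[184.6,179.6],.016))
th=np.radians(21.5);ey=-np.array([np.cos(th),np.sin(th)]);ex=np.array([-np.sin(th),np.cos(th)])
print('ctr',ctr.round(4))
for n in('top','scene'):
    P=cloud(load(n)).reshape(-1,3);P=P[np.isfinite(P).all(1)]
    q=P[:,:2]-ctr[:2];L=np.c_[q@ex,q@ey,P[:,2]]
    m=(abs(L[:,1])<110)&(abs(L[:,1])<.1)&(L[:,0]>.045)&(L[:,0]<.2)&(L[:,2]>.05)&(L[:,2]<.25)
    s=L[m];s=s[np.argsort(s[:,0])]
    print(n,'lid: x bin -> z max');
    for a in np.arange(.045,.15,.01):
        t=s[(s[:,0]>=a)&(s[:,0]<a+.01)]
        if len(t):print(round(a,3),t[:,2].min().round(3),np.median(t[:,2]).round(3),t[:,2].max().round(3),len(t))
    m=(abs(L[:,1])<.03)&(L[:,0]<-.055)&(L[:,0]>-.16)&(L[:,2]>.03)
    s=L[m];s=s[np.argsort(s[:,0])];print('lever');print(s.round(3)[::max(1,len(s)//25)])
E
```

```text
[[ 0.6366  0.0573  0.078 ]
 [ 0.4249 -0.0241  0.078 ]
 [ 0.3914  0.0666  0.078 ]
 [ 0.6041  0.1447  0.078 ]]
((0.5145310759544373, 0.06055914983153343), (0.22676636278629303, 0.09662407636642456), 20.289995193481445)
21.019410898253938 20.17182575404899 0.22678477456211432 0.22659055046950397
pad [[0.44836528 0.0390278  0.016     ]]
ctr [0.5143 0.0611 0.078 ]
top lid: x bin -> z max
0.045 0.073 0.081 0.089 288
0.055 0.072 0.08 0.087 270
0.065 0.064 0.074 0.081 268
0.075 0.062 0.068 0.075 273
0.085 0.063 0.077 0.159 327
0.095 0.082 0.158 0.168 516
0.105 0.148 0.155 0.169 311
0.115 0.142 0.149 0.17 294
0.125 0.138 0.144 0.15 218
lever
[[-0.108  0.005  0.105]
 [-0.105 -0.011  0.117]
 [-0.103  0.008  0.117]
 [-0.102 -0.001  0.097]
 [-0.101 -0.016  0.114]
 [-0.099 -0.008  0.094]
 [-0.098 -0.012  0.095]
 [-0.096  0.001  0.091]
 [-0.094  0.014  0.088]
 [-0.092 -0.012  0.09 ]
 [-0.09   0.008  0.091]
 [-0.089  0.005  0.091]
 [-0.087  0.026  0.082]
 [-0.086  0.005  0.085]
 [-0.084  0.011  0.085]
 [-0.083  0.007  0.082]
 [-0.081  0.004  0.083]
 [-0.079  0.024  0.071]
 [-0.078  0.005  0.078]
 [-
[... 442 characters left out ...]
 0.137 0.142 0.147 61
lever
[[-0.108  0.001  0.099]
 [-0.107 -0.014  0.114]
 [-0.105  0.003  0.116]
 [-0.104 -0.014  0.099]
 [-0.102 -0.022  0.112]
 [-0.1    0.017  0.105]
 [-0.098 -0.013  0.086]
 [-0.096 -0.023  0.094]
 [-0.095  0.016  0.093]
 [-0.093 -0.02   0.08 ]
 [-0.091 -0.025  0.08 ]
 [-0.089 -0.013  0.085]
 [-0.087 -0.023  0.086]
 [-0.086 -0.012  0.084]
 [-0.084 -0.022  0.081]
 [-0.082 -0.001  0.083]
 [-0.081 -0.016  0.079]
 [-0.078 -0.022  0.065]
 [-0.077 -0.01   0.078]
 [-0.074 -0.015  0.07 ]
 [-0.072 -0.017  0.075]
 [-0.07  -0.005  0.073]
 [-0.068 -0.013  0.072]
 [-0.065 -0.015  0.073]
 [-0.063  0.003  0.07 ]
 [-0.059  0.006  0.06 ]
 [-0.059 -0.012  0.054]
 [-0.056 -0.011  0.062]]
```

jog_arm(rows=[[[5, 8, 0], [0, 0, 10], 0.8], [[9, 14, 0], [0, 0, 20], 0.8], [[13, 20, 0], [0, 0, 30], 0.8], [[17, 26, 0], [0, 0, 40], 0.8], [[21, 32, 0], [0, 0, 50], 0.8], [[23.6, 35.7, -2], [0, 0, 52], 0.8], [[23.6, 35.7, -6], [0, 0, 52], 0.8]])

```text
clock: 0.98
position: [0.4916, -0.2171, 0.1752]
ee_rot: [2.466, 1.94, 0.005]
force: [0.7, -1.0, -0.8]
width: 0.803
gripper_force: 0.0
```

jog_arm(rows=[[[0, 0.1, -4], [0, 0, 2], 0.8], [[0, 0.1, -8], [0, 0, 2], 0.8], [[0, 0.1, -10], [0, 0, 2], 0.8], [[0, 0.1, -10], [0, 0, 2], 0.8], [[0, 0.1, -10], [0, 0, 2], 0.45], [[0, 0.1, -10], [0, 0, 2], 0.45], [[0, 0.1, -10], [0, 0, 2], 0.45], [[0, 0.1, -10], [0, 0, 2], 0.45]], newtons=15)

```text
clock: 1.98
position: [0.4894, -0.2185, 0.0748]
ee_rot: [2.436, 1.982, 0.002]
force: [1.1, -1.9, 6.7]
width: 0.562
gripper_force: 15.0
```

jog_arm(rows=[[[0, 0, 0], [0, 0, 0], 0.45], [[0, 0, 0], [0, 0, 0], 0.45]])

```text
clock: 2.22
position: [0.4895, -0.2185, 0.0748]
ee_rot: [2.435, 1.982, 0.002]
force: [0.5, 0.2, 6.9]
width: 0.565
gripper_force: 15.0
```

```bash
python3 - <<'E'
from h import *
d=grab('scene','s1.png');I=cv2.resize(d['img'][110:250,150:340],None,fx=4,fy=4,interpolation=cv2.INTER_CUBIC)
cv2.imwrite('pics/s1c.png',cv2.cvtColor(I,cv2.COLOR_RGB2BGR))
E
```

```text
(no output)
```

View pics/s1c.png

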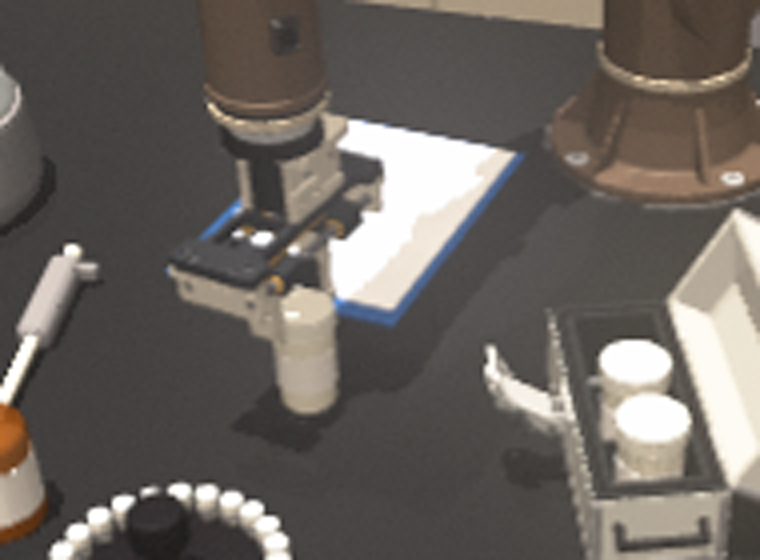

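The jar stands upright between the fingers at (305,340), but the grip is high and about 7 mm off centre in y. I'll regrip it.

jog_arm(rows=[[[0, 0, 0], [0, 0, 0], 0.75], [[0, 0, 0], [0, 0, 0], 0.75], [[0.1, 0.7, -0.6], [0, 0, 0], 0.75], [[0.1, 0.7, -0.6], [0, 0, 0], 0.75], [[0.1, 0.7, -0.6], [0, 0, 0], 0.45], [[0.1, 0.7, -0.6], [0, 0, 0], 0.45], [[0.1, 0.7, -0.6], [0, 0, 0], 0.45]])

```text
clock: 3.15
position: [0.4898, -0.2113, 0.068]
ee_rot: [2.437, 1.982, 0.0]
force: [0.4, 0.6, -0.3]
width: 0.564
gripper_force: 15.0
```

jog_arm(rows=[[[0, 0, 2], [0, 0, 0], 0.45], [[0, 0, 6], [0, 0, 0], 0.45], [[0, 0, 11], [0, 0, 0], 0.45], [[0, 0, 15], [0, 0, 0], 0.45], [[0, 0, 15], [0, 0, 0], 0.45]])

```text
clock: 3.78
position: [0.4912, -0.2117, 0.2209]
ee_rot: [2.433, 1.979, 0.004]
force: [0.9, 0.1, -2.3]
width: 0.559
gripper_force: 15.0
```

jog_arm(rows=[[[-0.5, 4, 0], [0, 0, 0], 0.45], [[-1.5, 9, 0], [0, 0, 0], 0.45], [[-2.5, 14, 0], [0, 0, 0], 0.45], [[-3, 19, 0], [0, 0, 0], 0.45], [[-3.5, 23, 0], [0, 0, 0], 0.45], [[-3.9, 24.7, 0], [0, 0, 0], 0.45], [[-3.9, 24.7, 0], [0, 0, 0], 0.45], [[-3.9, 24.7, 0], [0, 0, 0], 0.45]])

```text
clock: 4.78
position: [0.4504, 0.0346, 0.2172]
ee_rot: [-2.438, -1.981, 0.002]
force: [0.5, -0.2, -1.9]
width: 0.564
gripper_force: 15.0
```

```bash
python3 - <<'E'
from h import *
print(arm.observe()['position'],arm.observe()['width'])
d=grab('top');P=cloud(d)
I=cv2.resize(d['img'][170:320,180:330],None,fx=4,fy=4,interpolation=cv2.INTER_CUBIC)
s=grab('scene');J=cv2.resize(s['img'][120:270,240:390],None,fx=4,fy=4,interpolation=cv2.INTER_CUBIC)
cv2.imwrite('pics/m2.png',cv2.cvtColor(cv2.resize(np.hstack([I,J]),(800,400)),cv2.COLOR_RGB2BGR))
E
```

```text
[0.45038589 0.03456163 0.21719364] 0.5636636576978005
```

View pics/m2.png

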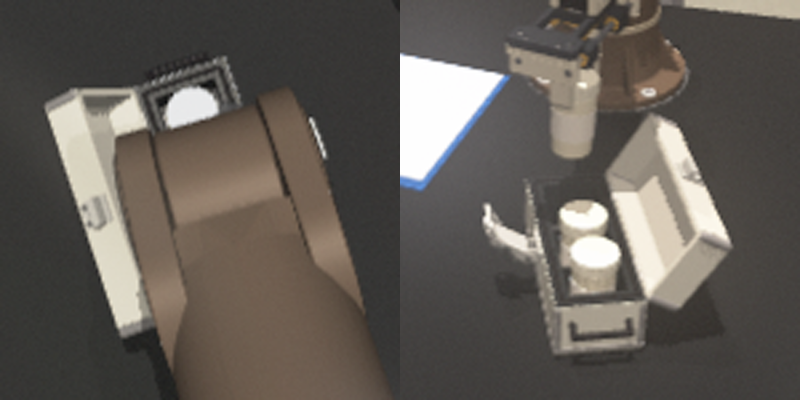

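The right half of the picture shows the jar held upright above the near cell, clear of the lid. I'll lower it now.

jog_arm(rows=[[[0, 0.1, -3], [0, 0, 0], 0.45], [[0, 0.1, -6], [0, 0, 0], 0.45], [[0, 0.1, -8], [0, 0, 0], 0.45], [[0, 0.1, -10], [0, 0, 0], 0.45], [[0, 0.1, -11], [0, 0, 0], 0.45], [[0, 0.1, -12], [0, 0, 0], 0.45], [[0, 0.1, -12.4], [0, 0, 0], 0.45], [[0, 0.1, -12.4], [0, 0, 0], 0.45]])

```text
clock: 5.88
position: [0.4507, 0.0368, 0.094]
ee_rot: [2.437, 1.983, 0.0]
force: [-0.6, -0.6, -1.1]
width: 0.562
gripper_force: 15.0
```

jog_arm(rows=[[[0, 0, -0.4], [0, 0, 0], 0.45], [[0, 0, -0.6], [0, 0, 0], 0.45], [[0, 0, -0.8], [0, 0, 0], 0.45], [[0, 0, -0.9], [0, 0, 0], 0.45], [[0, 0, -0.9], [0, 0, 0], 0.45]])

```text
clock: 6.5
position: [0.4506, 0.0368, 0.0848]
ee_rot: [-2.437, -1.983, 0.0]
force: [0.1, 0.1, -1.8]
width: 0.563
gripper_force: 15.0
```

jog_arm(rows=[[[0, 0, -0.1], [0, 0, 0], 0.45], [[0, 0, -0.2], [0, 0, 0], 0.45], [[0, 0, -0.2], [0, 0, 0], 0.45]])

```text
clock: 6.88
position: [0.4514, 0.037, 0.0835]
ee_rot: [2.436, 1.982, 0.002]
force: [-0.9, -0.6, 6.7]
width: 0.561
gripper_force: 15.0
```

jog_arm(rows=[[[0, 0, 0.1], [0, 0, 0], 0.6], [[0, 0, 0.1], [0, 0, 0], 0.64], [[0, 0, 0.1], [0, 0, 0], 0.68], [[0, 0, 0.1], [0, 0, 0], 0.68], [[0, 0, 0.1], [0, 0, 0], 0.68], [[0, 0, 2], [0, 0, 0], 0.68], [[0, 0, 6], [0, 0, 0], 0.68], [[0, 0, 11], [0, 0, 0], 0.68]])

```text
clock: 7.88
position: [0.4498, 0.0367, 0.1934]
ee_rot: [-2.435, -1.982, 0.003]
force: [1.7, 0.5, -0.3]
width: 0.683
gripper_force: 0.0
```

jog_arm(rows=[[[0, 0, 4.5], [0, 0, 10], 0], [[0.2, 5, 4.5], [0, 0, 20], 0], [[0.4, 10, 4.5], [0, 0, 30], 0], [[0.6, 14, 4.5], [0, 0, 32.7], 0], [[0.7, 17.4, 4.5], [0, 0, 32.7], 0], [[0.7, 17.4, 4.5], [0, 0, 32.7], 0], [[0.7, 17.4, 4.5], [0, 0, 32.7], 0]])

```text
clock: 8.75
position: [0.4575, 0.2101, 0.2376]
ee_rot: [1.78, 2.588, -0.001]
force: [-0.5, 0.1, 0.1]
width: 0.014
gripper_force: 0.0
```

```bash
python3 - <<'E'
from h import *
o=arm.observe();print(o['position'],o['ee_rot'])
d=grab('top');P=cloud(d)
I=cv2.resize(d['img'][170:320,180:330],None,fx=4,fy=4,interpolation=cv2.INTER_CUBIC)
s=grab('scene');J=cv2.resize(s['img'][120:270,240:390],None,fx=4,fy=4,interpolation=cv2.INTER_CUBIC)
cv2.imwrite('pics/m3.png',cv2.cvtColor(cv2.resize(np.hstack([I,J]),(800,400)),cv2.COLOR_RGB2BGR))
E
```

```text
[0.45752626 0.21006743 0.23760478] [ 1.78010287e+00  2.58848464e+00 -1.45352519e-03]
```

View pics/m3.png

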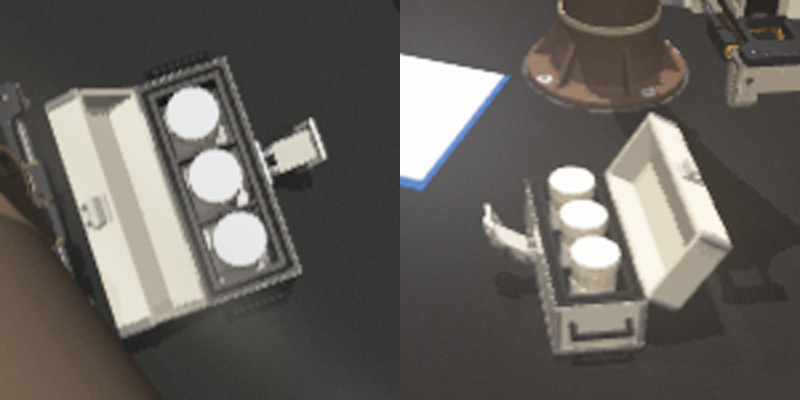

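All three jars stand in their cells: the caps are at (192,112), (215,175) and (240,240) in the left half. The gripper is behind the lid, so I'll close it.

jog_arm(rows=[[[0, 0, -5], [0, 0, 0], 0], [[0, 0, -10.8], [0, 0, 0], 0], [[0, 0, -10.8], [0, 0, 0], 0], [[0.7, -1.8, -10.8], [0, 0, 0], 0], [[1.2, -3.2, -10.3], [0, 0, 0], 0], [[1.8, -4.6, -9.4], [0, 0, 0], 0], [[2.2, -5.8, -8.5], [0, 0, 0], 0], [[2.2, -5.8, -8.5], [0, 0, 0], 0]])

```text
clock: 9.85
position: [0.4813, 0.1525, 0.1556]
ee_rot: [1.781, 2.585, 0.005]
force: [0.3, 0.3, -0.4]
width: 0.008
gripper_force: 0.0
```

jog_arm(rows=[[[1.0, -2.7, 0.9], [0, 0, 0], 0], [[2.0, -5.1, 0.9], [0, 0, 0], 0], [[2.8, -7.4, 0], [0, 0, 0], 0], [[3.5, -9.2, -1.5], [0, 0, 0], 0], [[3.8, -10, -2.5], [0, 0, 0], 0], [[4.1, -10.7, -3.5], [0, 0, 0], 0], [[4.1, -10.7, -3.7], [0, 0, 0], 0], [[4.1, -10.7, -3.7], [0, 0, 0], 0]])

```text
clock: 10.85
position: [0.5201, 0.0462, 0.1178]
ee_rot: [1.778, 2.589, -0.002]
force: [-11.7, -4.7, 34.4]
width: 0.004
gripper_force: 17.6
```

jog_arm(rows=[[[0, 0, 2.5], [0, 0, 0], 0], [[0, 0, 5], [0, 0, 0], 0], [[1.5, -4, 5], [0, 0, 0], 0], [[3.2, -8.4, 5], [0, 0, 0], 0], [[4.5, -11.7, 5], [0, 0, 0], 0], [[4.5, -11.7, 5], [0, 0, 0], 0], [[4.5, -11.7, 5], [0, 0, 0], 0]])

```text
clock: 11.72
position: [0.565, -0.0697, 0.1652]
ee_rot: [-1.777, -2.588, -0.0]
force: [-0.9, 0.9, 0.7]
width: 0.004
gripper_force: 0.0
```

```bash
cat >> h.py <<'E'
th=np.radians(21);ctr=np.array([.5143,.0611]);EX=np.array([-np.sin(th),np.cos(th)]);EY=-np.array([np.cos(th),np.sin(th)])
def own(p): p=np.asarray(p,float);q=p[...,:2]-ctr;return np.stack([q@EX,q@EY,p[...,2]],-1)
def see(f):
    t=grab('top');s=grab('scene')
    I=cv2.resize(t['img'][185:285,220:320],(400,400),interpolation=cv2.INTER_CUBIC);J=cv2.resize(s['img'][160:260,260:360],(400,400),interpolation=cv2.INTER_CUBIC)
    cv2.imwrite('pics/'+f,cv2.cvtColor(np.hstack([I,J]),cv2.COLOR_RGB2BGR))
    for d in(t,s):
        L=own(cloud(d)).reshape(-1,3);m=(abs(L[:,1])<.025)&(L[:,0]<-.052)&(L[:,0]>-.13)&(L[:,2]>.03)&(L[:,2]<.135)
        l=L[m];l=l[np.argsort(l[:,0])];print((l*1000).round(0)[::max(1,len(l)//14)].tolist())
        m=(abs(L[:,1])<.1)&(abs(L[:,0])<.04)&(L[:,2]>.09)&(L[:,2]<.14);print('lid top z',np.percentile(L[m][:,2],[5,50,95]).round(4) if m.any() else None)
    print(own(arm.observe()['position']).round(4))
E
python3 -c "
from h import *
see('m4.png')"
```

```text
[[-108.0, 4.0, 103.0], [-103.0, 23.0, 112.0], [-101.0, 9.0, 95.0], [-98.0, 10.0, 94.0], [-94.0, 20.0, 97.0], [-91.0, 22.0, 94.0], [-87.0, 25.0, 81.0], [-84.0, 1.0, 86.0], [-81.0, -21.0, 75.0], [-78.0, 20.0, 73.0], [-74.0, -1.0, 77.0], [-69.0, 6.0, 78.0], [-64.0, 12.0, 72.0], [-57.0, 5.0, 98.0]]
lid top z [0.1158 0.119  0.1221]
[[-108.0, -3.0, 101.0], [-104.0, -23.0, 113.0], [-101.0, -18.0, 109.0], [-97.0, 18.0, 96.0], [-93.0, -23.0, 93.0], [-90.0, -19.0, 90.0], [-85.0, -6.0, 83.0], [-81.0, 6.0, 81.0], [-77.0, -14.0, 65.0], [-72.0, 3.0, 78.0], [-68.0, -14.0, 57.0], [-62.0, 7.0, 70.0], [-59.0, 8.0, 61.0], [-56.0, 9.0, 68.0], [-53.0, 9.0, 60.0]]
lid top z [0.1151 0.1172 0.1195]
[-0.14   -0.0007  0.1656]
```

View pics/m4.png

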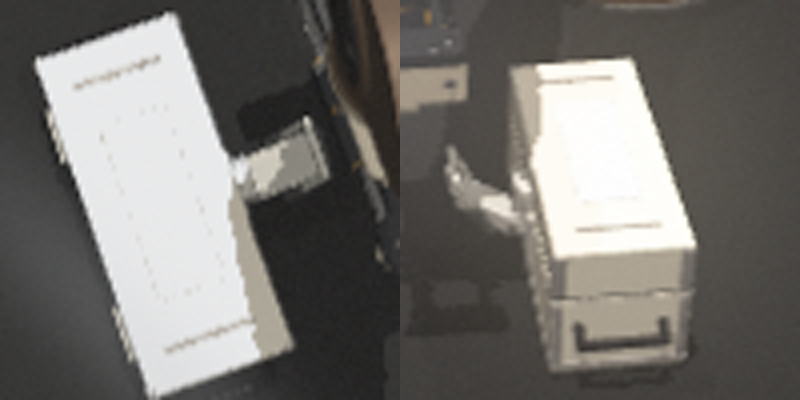

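The lid is shut (top at 118 mm), and the lever and claw are still out at (310,135) in the left half. Next I'll sweep the claw inward.

jog_arm(rows=[[[0, 0, -3], [0, 0, 0], 0], [[0, 0, -5.8], [0, 0, 0], 0], [[-0.7, 1.9, -5.8], [0, 0, 0], 0], [[-1.1, 2.8, -5.8], [0, 0, 0], 0], [[-1.4, 3.7, -5.8], [0, 0, 0], 0], [[-1.8, 4.7, -5.8], [0, 0, 0], 0], [[-2.1, 5.6, -5.8], [0, 0, 0], 0], [[-2.4, 6.2, -5.8], [0, 0, 0], 0]])

```text
clock: 12.82
position: [0.5415, -0.0085, 0.1081]
ee_rot: [1.779, 2.589, 0.0]
force: [-0.6, 0.1, -0.1]
width: 0.005
gripper_force: 0.0
```

jog_arm(rows=[[[0, 0, 0], [0, 0, 0], 0], [[1, -2.6, 0], [0, 0, 0], 0], [[2.6, -6.8, 1], [0, 0, 0], 0], [[3.2, -8.5, 1], [0, 0, 0], 0], [[3.2, -8.5, 1], [0, 0, 0], 0]])

```text
clock: 13.45
position: [0.5736, -0.0957, 0.1174]
ee_rot: [-1.784, -2.586, 0.001]
force: [-0.6, 0.4, -0.7]
width: 0.005
gripper_force: 0.0
```

```bash
python3 -c "
from h import *
see('m5.png')"
```

```text
[[-108.0, 4.0, 103.0], [-104.0, 16.0, 100.0], [-99.0, 5.0, 96.0], [-94.0, 3.0, 95.0], [-90.0, 16.0, 92.0], [-86.0, 23.0, 68.0], [-82.0, 15.0, 83.0], [-80.0, 24.0, 73.0], [-76.0, -8.0, 82.0], [-73.0, -14.0, 82.0], [-70.0, -5.0, 75.0], [-67.0, -4.0, 73.0], [-63.0, 6.0, 71.0], [-59.0, 11.0, 53.0], [-55.0, -11.0, 94.0]]
lid top z [0.1158 0.1191 0.1222]
[[-108.0, -1.0, 100.0], [-101.0, 10.0, 94.0], [-96.0, 6.0, 89.0], [-91.0, -1.0, 87.0], [-86.0, -12.0, 76.0], [-81.0, 0.0, 81.0], [-78.0, -21.0, 79.0], [-74.0, -10.0, 77.0], [-70.0, 17.0, 74.0], [-66.0, -22.0, 90.0], [-62.0, -14.0, 68.0], [-59.0, -15.0, 60.0], [-56.0, 8.0, 61.0], [-53.0, 5.0, 67.0]]
lid top z [0.115  0.1173 0.1196]
[-0.1648  0.0003  0.1175]
```

View pics/m5.png

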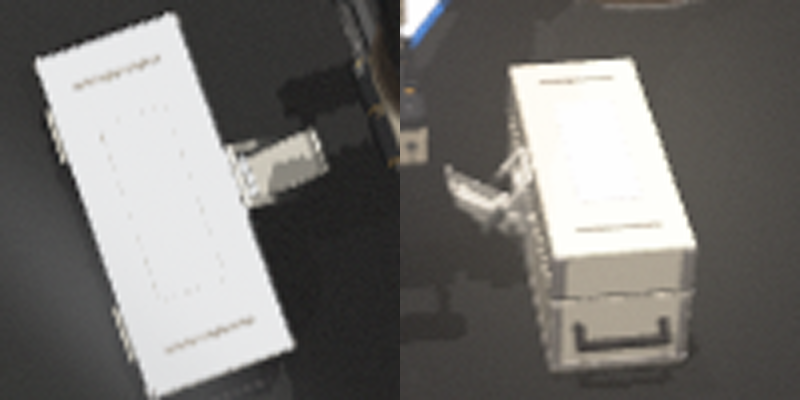

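The claw now leans inward against the lid at (240,170) in the left half, and the lever is still out. I'll tilt the tool and move it above the lever.

jog_arm(rows=[[[0, 0, 2], [9.3, 3.6, 0], 0], [[-0.7, 1.8, 2.5], [18.6, 7.2, 0], 0], [[-1.4, 3.6, 2.5], [28, 10.8, 0], 0], [[-2.1, 5.4, 2], [28, 10.8, 0], 0], [[-2.6, 6.7, 0.8], [28, 10.8, 0], 0], [[-2.6, 6.7, 0.4], [28, 10.8, 0], 0], [[-2.6, 6.7, 0.4], [28, 10.8, 0], 0]])

```text
clock: 14.42
position: [0.5475, -0.0269, 0.1219]
ee_rot: [-1.518, -2.209, -0.405]
force: [0.2, 0.6, 1.5]
width: 0.002
gripper_force: 0.0
```

```bash
python3 -c "
from h import *
o=arm.observe();print(own(o['position']).round(4),cv2.Rodrigues(o['ee_rot'])[0].round(3),o['joints'].round(2))
L=own(ray(load('top'),[[360,152]],.08));print(L,ray(load('top'),[[360,152]],.08))"
```

```text
[-0.094   0.0005  0.1219] [[-0.31   0.933 -0.181]
 [ 0.808  0.359  0.466]
 [ 0.5   -0.001 -0.866]] [ 0.67  0.73 -0.7   1.63 -0.03  1.14  0.44]
[[-0.33480231 -0.12968146  0.08      ]] [[ 0.75535049 -0.2049912   0.08      ]]
```

jog_arm(rows=[[[0, 0, -2.5], [0, 0, 0], 0], [[0.2, -0.5, -3.5], [0, 0, 0], 0], [[0.3, -0.8, -4.1], [0, 0, 0], 0], [[0.4, -0.9, -4.7], [0, 0, 0], 0], [[0.4, -0.9, -5.6], [0, 0, 0], 0], [[0.4, -0.9, -5.6], [0, 0, 0], 0]])

```text
clock: 15.18
position: [0.5515, -0.0363, 0.0654]
ee_rot: [-1.519, -2.208, -0.406]
force: [0.0, 0.8, -0.1]
width: 0.002
gripper_force: 0.0
```

```bash
python3 -c "
from h import *
see('m6.png')"
```

```text
[[-120.0, -1.0, 116.0], [-109.0, -7.0, 100.0], [-106.0, -4.0, 91.0], [-102.0, 1.0, 82.0], [-98.0, 5.0, 77.0], [-92.0, -10.0, 65.0], [-86.0, -10.0, 60.0], [-82.0, 1.0, 65.0], [-78.0, -3.0, 66.0], [-74.0, 7.0, 67.0], [-71.0, -6.0, 65.0], [-66.0, -10.0, 68.0], [-62.0, -13.0, 60.0], [-57.0, 7.0, 98.0], [-52.0, 11.0, 98.0]]
lid top z [0.1157 0.119  0.1222]
[[-125.0, -11.0, 60.0], [-110.0, 8.0, 97.0], [-105.0, 7.0, 86.0], [-100.0, -7.0, 62.0], [-95.0, -13.0, 59.0], [-89.0, -15.0, 64.0], [-84.0, -20.0, 56.0], [-80.0, -13.0, 68.0], [-75.0, -24.0, 58.0], [-71.0, 10.0, 65.0], [-66.0, -21.0, 78.0], [-62.0, -16.0, 62.0], [-59.0, 11.0, 97.0], [-56.0, -11.0, 65.0], [-53.0, -7.0, 96.0]]
lid top z [0.1152 0.1174 0.1196]
[-0.104   0.      0.0659]
```

View pics/m6.png

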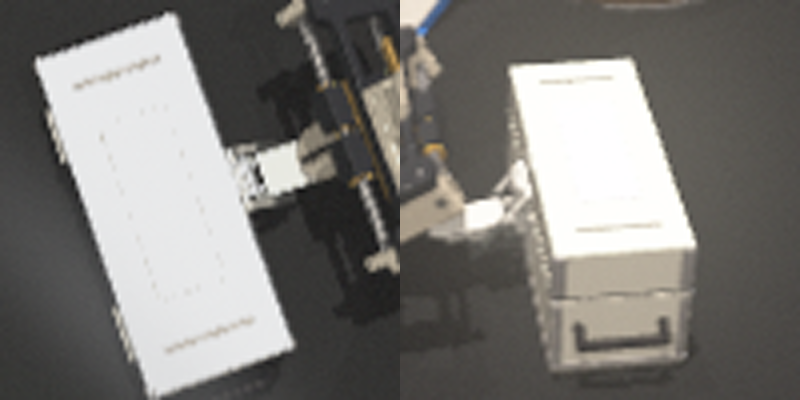

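The lever is about straight out (205 to 260 in the right half), and the bar is near 98 mm at the keeper. I'll keep pushing.

jog_arm(rows=[[[0, 0, -1], [0, 0, 0], 0], [[0.1, -0.4, -2], [0, 0, 0], 0], [[0.2, -0.5, -2.8], [0, 0, 0], 0], [[0.2, -0.6, -3.5], [0, 0, 0], 0], [[0.1, -0.3, -4], [0, 0, 0], 0]])

```text
clock: 15.9
position: [0.5528, -0.04, 0.0251]
ee_rot: [-1.52, -2.209, -0.405]
force: [0.1, -1.5, 2.5]
width: 0.003
gripper_force: 1.3
```

jog_arm(rows=[[[-0.2, 0.6, -0.5], [0, 0, 0], 0], [[-0.5, 1.2, -1], [0, 0, 0], 0], [[-0.7, 1.8, -1.3], [0, 0, 0], 0], [[-0.8, 2.1, -1.3], [0, 0, 0], 0], [[-0.9, 2.4, -1.3], [0, 0, 0], 0], [[-0.9, 2.4, -1.3], [0, 0, 0], 0]])

```text
clock: 16.65
position: [0.5437, -0.015, 0.0131]
ee_rot: [-1.518, -2.209, -0.406]
force: [-0.3, -0.5, -0.6]
width: 0.006
gripper_force: 0.0
```

jog_arm(rows=[[[1, -2.6, 0], [0, 0, 0], 0], [[2, -5.2, 2], [0, 0, 0], 0], [[3.5, -9, 6], [0, 0, 0], 0], [[4, -12, 12], [0, 0, 0], 0], [[4, -14, 16], [0, 0, 0], 0], [[4, -14, 16], [0, 0, 0], 0]])

```text
clock: 17.4
position: [0.5857, -0.1579, 0.1763]
ee_rot: [-1.525, -2.213, -0.409]
force: [-0.5, 0.1, -1.5]
width: 0.006
gripper_force: 0.0
```

```bash
python3 -c "
from h import *
see('m7.png')"
```

```text
[[-71.0, -7.0, 57.0], [-69.0, -10.0, 62.0], [-68.0, 0.0, 55.0], [-66.0, 15.0, 37.0], [-64.0, 3.0, 63.0], [-63.0, -1.0, 61.0], [-61.0, -12.0, 64.0], [-60.0, -16.0, 64.0], [-58.0, 3.0, 101.0], [-57.0, 15.0, 62.0], [-56.0, 8.0, 101.0], [-55.0, 12.0, 93.0], [-54.0, 22.0, 88.0], [-53.0, 17.0, 96.0], [-52.0, 22.0, 62.0]]
lid top z [0.1159 0.1189 0.1221]
[[-72.0, 2.0, 39.0], [-71.0, 8.0, 54.0], [-69.0, -1.0, 54.0], [-68.0, -14.0, 41.0], [-65.0, 7.0, 51.0], [-65.0, -13.0, 59.0], [-62.0, -16.0, 62.0], [-60.0, -25.0, 49.0], [-60.0, 7.0, 96.0], [-59.0, -14.0, 64.0], [-57.0, 2.0, 100.0], [-57.0, -20.0, 73.0], [-55.0, -4.0, 90.0], [-54.0, -19.0, 94.0], [-53.0, -20.0, 52.0], [-52.0, -3.0, 97.0]]
lid top z [0.115  0.1172 0.1195]
[-0.227   0.0129  0.1729]
```

View pics/m7.png

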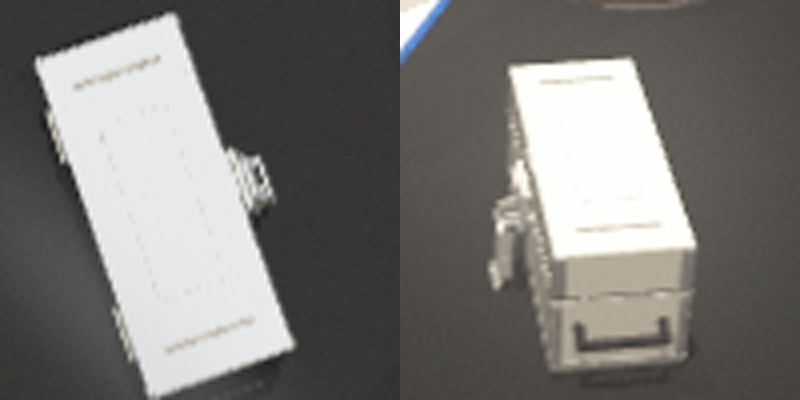

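The lever hangs flat (outer face at x = -72 mm, vertical), the claw is behind the keeper's lip and the lid is shut.

```bash
python3 -c "
from cell import arm
print(arm.sign_off())"
```

```text
the job is handed in; nothing more can be done
None
```

I set the jar down upright in the free cell, closed the lid, hooked the claw over the keeper and swung the lever flat, then handed the job in at about 17.5 s; the last pictures showed the case latched, but the hand-in returned no verdict.

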